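Hang the six-sided pastry cutter on the drip stand

ROBOT

A 6-joint arm with a two-finger parallel gripper is mounted at the origin on the work surface. World frame = base frame: x ahead of the robot, y to its left, z up, the work surface at z = 0. Lengths are in m, angles in rad, forces in N, time in s.
With the tool pointing down it reaches from about 0.225 to 0.875 m from the base axis. Payload 3.4 kg.
Tool frame: the origin (TCP) lies on the centre line of the jaws, within the pads' length; the fingertips stand 22 mm ahead of it and the grasp point (between the pads) lies 3 mm ahead of it; z points along the fingers, y is the line along which they close (so a half turn about z gives the same grasp; the last joint's range is limited). The gripper opens to 85 mm and grips with 20 to 120 N. Pads are 22 mm wide; open, the fingers measure 114 mm over their backs; the gripper's body (76 mm by 85 mm) begins 54 mm behind the grasp point. The pads swing forward as they close: fully open they stand 13 mm farther back than shut.
Start: joints at [1.07, 0.276, 1.505, -0, 1.361, -0.121], TCP at [0.213, 0.534, 0.216] pointing down, gripper open.
Joint ranges: [-2.89, 2.89], [-0.75, 2.08], [0.22, 2.7], [-1.18, 4.32], [0.11, 2.71], [-2.7, 2.7]. Speed limits (rad/s): [2.57, 2.57, 3.14, 3.14, 3.14, 3.14].

INTERFACE

Orientations are given as a unit quaternion [w, x, y, z].
In Python, from rig import manip, eyes, get_state, sign_off gives the robot as it stands (manip), with the cameras (eyes), the readings as plain functions and the job as plain functions.
- The arm moves only by the shell command python3 steer.py 'ROWS' [OPENING] [FORCE]. ROWS is rows parted by semicolons, their numbers by spaces, 1 to 5 of them, each of 4 numbers: dx, dy, dz in m, then a turn about the tool's z in rad; each row shifts and turns the commanded pose from where the row before left it, along the tool's axes as they then stand; what a row does not reach is not made up. A row lasts 1/12 s, in which the tool goes at most 0.0417 m and 0.125 rad, less where a joint would pass 70% of its speed; a pose out of reach is approached as far as the arm can. OPENING is the finger opening in m, set as the command begins (- or left out keeps the last). The fingers move at their own pace and stop on an object; FORCE is the grip in N (left out, the last holds). Time passes only in rows, so rows that do not move let the fingers close. It prints the time, the measured TCP pose, the force, the opening and the grip force at its end.
- get_state(): the state, without advancing time (a new reading comes with each control period).
- eyes.get_image(name): name is "scene" or "top" or "wrist"; returns a dict with "img" (480x640x3 uint8, red, green, blue), "camera_matrix" (3x3 intrinsics, pixels), "T" (4x4, takes a point from camera to world coordinates); the wrist camera has in their place "hand_eye" (4x4, takes a point from camera to tool coordinates, whose origin is the TCP and whose axes are the flange's). Camera axes: x right, y down, z forward; pixel columns grow to the right and rows downward; lengths in m; the calibration is good to about 2 mm. A picture is of the moment at which its call begins: read the wrist's pose just before it. There is no depth.
- sign_off(): hands the job in; it is judged then, once.
The state is a dict: "clock": time; "qpos": joint angles; "qd": joint speeds; "effort": joint torques, N m; "position": TCP position; "ee_rot": TCP orientation; "contact_force": force on the tool from outside, world axes, zero at the start; "moment": the same for the moment, N m; "width": finger opening in m; "gripper_force": force on a finger pad.
Only numpy, scipy, OpenCV 4.12 (cv2) and the standard library are available. Lean on these libraries where they do the work, as an engineer would, in place of code of your own. Each camera call takes 0.05 s, during which the arm holds its last target. There are 200 camera calls.

TASK

Hang the washed six-sided pastry cutter up to drain: pick up the wooden rod by its square handle, thread the rod through the cutter where it lies on the counter, and lift and carry the cutter on the rod. Lay the rod level across the drip stand, its handle in the wider fork and its thin shaft in the narrower fork, so that the cutter hangs from the shaft between the handle and the narrower fork, then let go. Do not touch the six-sided cutter with the gripper, and leave the square cutter where it lies.

Things in the scene. Friction and masses are not known exactly. Their poses are not given: they have to be found in the camera images.
- rod: Loose wooden rod, 70 g, lying level. Origin: middle of its square handle, on the rod's axis, 12 mm above the counter; grip here, across the y faces. x points from handle to tip, z up. Handle 24 x 24 mm, x = -60 to +60 mm; round shaft 12 mm thick on to x = +206 mm; end ball 18 mm thick centred at x = +215 mm.
- hex_cutter: Loose six-sided steel pastry cutter, 60 to 130 g: open tube 40 mm deep along its x, 60 mm across outer flats, 69 over corners, wall 3 mm (bore 54 mm across flats), lying on a flat, bore level. Origin: centre of the bore, 30 mm above the counter. x along the bore, open and alike at both ends. Hung on the shaft its centre is 21 to 25 mm below the rod's axis.
- square_cutter: Loose square steel pastry cutter, to be left alone: open tube 40 mm deep along its x axis, 56 mm square outside, wall 3 mm, lying on one side, bore level. Origin: centre of the bore, 28 mm above the counter. It and the six-sided one may swap places. (A round cutter, 70 mm wide, stands on end farther off.)
- stand: Fixed wooden stand, base 250 x 90 x 12 mm, origin centre of its underside, z up. Two U forks open at the top, 16 mm thick along x: the wider, for the handle, at x = -111 mm, 50 mm clear, floor z = 103; the narrower, for the shaft, at x = +111 mm, 32 mm clear, floor z = 109. Prongs end at z = 131. Rod's ideal place: tip to +x, its origin at x = -69, y = 0, z = 115 mm.

How it is judged:
By the outcome, as a careful person would: the job done as asked, in the order asked, and still so for the second after the job is handed in, with the robot touching nothing.
It also fails if it takes over 58 s, if anything falls off the work surface, if the arm or the gripper's body presses on something with over 40 N, if the wrist force passes 120 N, or if a joint passes its speed limit or range.

## Working session

There is one attempt and no reset: what is moved stays moved. The work goes in short steps, Python scripts to look and compute and a shell command to move; the robot and the scene stay as the last step left them, time stands still between calls to the robot, and variables do not carry over. Pictures are saved under pics/ and viewed, at most 13 in all, crops included, and the job is handed in when it is done.

```bash
ls; mkdir -p pics; python3 - <<'E'
from rig import manip, eyes, get_state, sign_off
import cv2,numpy as np
s=get_state();print(s)
for n in("scene","top"):
    d=eyes.get_image(n);cv2.imwrite(f"pics/{n}0.png",d["img"][:,:,::-1]);np.savez(f"{n}0.npz",**d)
    print(n,d["camera_matrix"].tolist(),np.round(d["T"],4).tolist())
E
```

```text
pics
rig.py
steer.py
{'clock': 0.0, 'qpos': array([ 1.07003094e+00,  2.76593071e-01,  1.50613823e+00, -7.19342300e-06,
        1.36070383e+00, -1.21040744e-01]), 'qd': array([ 1.74456779e-03,  1.25589971e-03, -1.18570628e-03,  3.29823902e-05,
        8.12745010e-04,  3.91779511e-04]), 'effort': array([ 2.40954156e-03, -4.16778696e+01, -2.45811260e+01,  1.45387794e-04,
        1.08279721e-02,  3.12657949e-05]), 'position': array([0.21289017, 0.53353346, 0.21523881]), 'ee_rot': array([-2.78475635e-04,  1.88722872e-01,  9.82029953e-01, -8.78148187e-04]), 'contact_force': array([ 0.18299951, -0.09110442,  0.08000363]), 'moment': array([0.06708786, 0.03318207, 0.02169064]), 'gripper_force': 0.0, 'width': 0.08528267882030538}
scene [[507.4439233139739, 0.0, 314.96414074060317], [0.0, 507.4439233139739, 247.18781243581745], [0.0, 0.0, 1.0]] [[-0.4123, 0.6847, -0.601, 1.0366], [0.9109, 0.3228, -0.2571, 0.2398], [0.0179, -0.6534, -0.7568, 0.7023], [0.0, 0.0, 0.0, 1.0]]
top [[537.2618928226925, 0.0, 316.1178389465742], [0.0, 537.2618928226925, 244.62422071648396], [0.0, 0.0, 1.0]] [[-0.0187, -0.9974, 0.0699, 0.4771], [-0.9998, 0.0183, -0.0068, 0.0361], [0.0055, -0.07, -0.9975, 1.0805], [0.0, 0.0, 0.0, 1.0]]
```

View pics/top0.png

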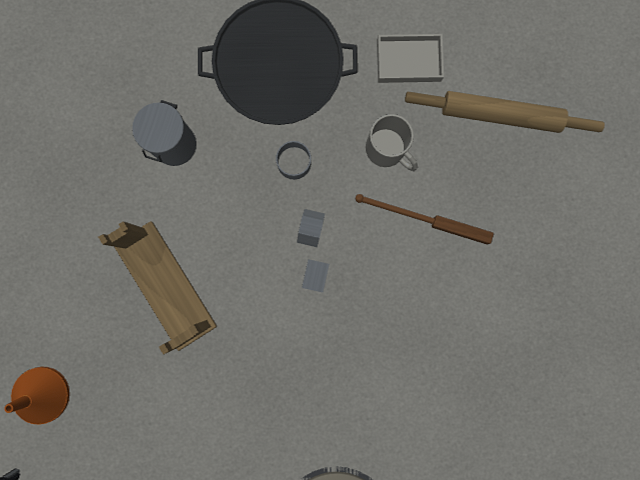

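View pics/scene0.png

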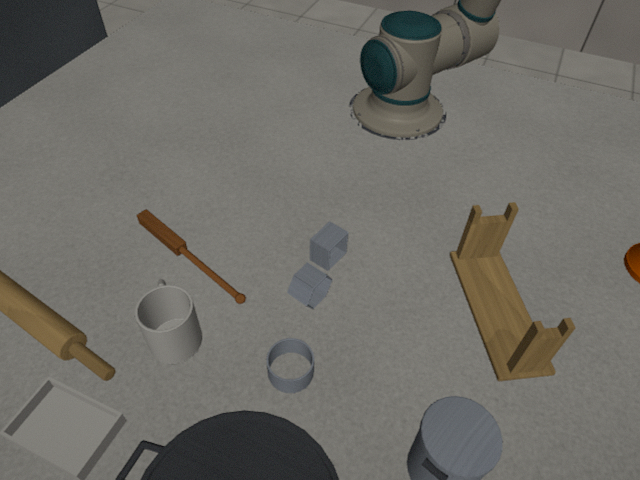

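```bash
cat > h.py <<'E'
import numpy as np,cv2
def ray(d,uv,z):
    K,T=d["camera_matrix"],d["T"]
    v=T[:3,:3]@np.linalg.solve(K,[uv[0],uv[1],1.]);o=T[:3,3]
    return o+v*(z-o[2])/v[2]
def comps(m,amin=100):
    n,l,s,c=cv2.connectedComponentsWithStats(m.astype(np.uint8))
    return [(l==i).astype(np.uint8) for i in range(1,n) if s[i,4]>amin]
E
python3 - <<'E'
import numpy as np,cv2
from h import *
d=dict(np.load("top0.npz"));im=d["img"].astype(int)
hsv=cv2.cvtColor(d["img"],cv2.COLOR_RGB2HSV)
rod=(hsv[...,0]<14)&(hsv[...,1]>110)
for m in comps(rod):
    p=np.argwhere(m)[:,::-1].astype(float); print("rod?",len(p),p.mean(0),p.min(0),p.max(0))
steel=(im[...,2]-im[...,0]>6)
for m in comps(steel):
    c=cv2.findContours(m,0,2)[0][0];r=cv2.minAreaRect(c);p=np.argwhere(m)[:,::-1]
    print("steel",m.sum(),r, np.round(ray(d,r[0],.03),4))
    if m.sum()<1500:print(cv2.approxPolyDP(c,2,True)[:,0].tolist())
I=d["img"][:,:,::-1]
a=cv2.resize(I[210:360,90:225],None,fx=4,fy=4,interpolation=2)
b=cv2.resize(I[200:300,285:335],None,fx=5,fy=5,interpolation=2)
o=np.zeros((600,800,3),np.uint8);o[:600,:540]=a;o[:500,545:795]=b
cv2.imwrite("pics/z1.png",o)
E
```

```text
rod? 953 [438.28331584 222.04302204] [356. 194.] [492. 243.]
rod? 2679 [ 38.98880179 395.41993281] [  5. 367.] [ 68. 424.]
steel 1966 ((157.5, 127.5), (49.0, 49.0), 90.0) [0.7898 0.3397 0.03  ]
steel 130 ((293.1500244140625, 157.95001220703125), (34.152591705322266, 33.83636474609375), 71.56504821777344) [0.7237 0.0712 0.03  ]
[[290, 141], [279, 148], [276, 160], [280, 147], [285, 143], [301, 143], [310, 157], [304, 171], [292, 175], [285, 173], [278, 165], [283, 172], [296, 175], [308, 167], [310, 155], [303, 144]]
steel 484 ((311.29412841796875, 223.3235321044922), (21.10059928894043, 24.738632202148438), 14.03624439239502) [0.5928 0.0376 0.03  ]
[[305, 209], [299, 233], [318, 237], [323, 214]]
steel 599 ((314.9588317871094, 275.4352722167969), (20.716861724853516, 28.851755142211914), 12.52880859375) [0.4905 0.0323 0.03  ]
[[308, 260], [302, 287], [322, 291], [328, 264]]
```

View pics/z1.png

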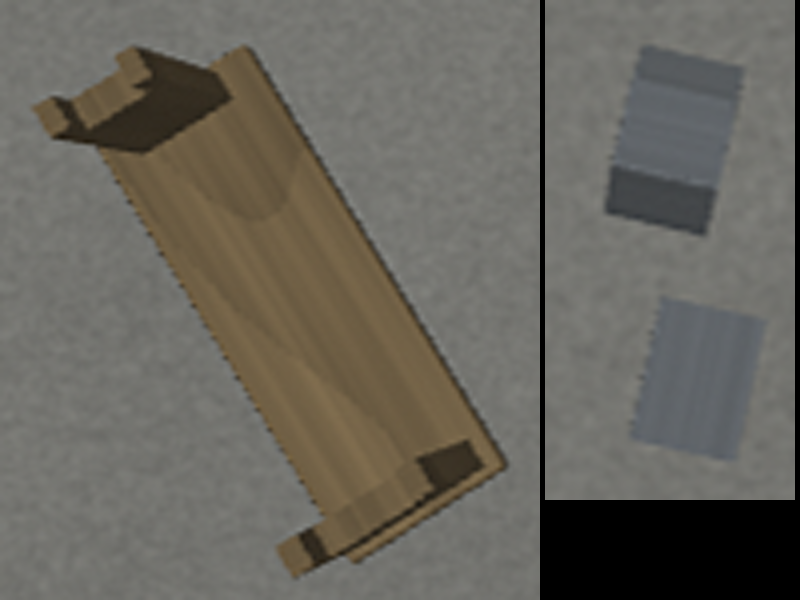

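```bash
python3 - <<'E'
import numpy as np,cv2
from h import *
d=dict(np.load("top0.npz"));s=dict(np.load("scene0.npz"))
def rodmask(d):
    hsv=cv2.cvtColor(d["img"],cv2.COLOR_RGB2HSV)
    return [m for m in comps((hsv[...,0]<14)&(hsv[...,1]>110))]
m=[m for m in rodmask(d) if 700<m.sum()<1500][0]
p=np.argwhere(m)[:,::-1].astype(float)
w=np.array([ray(d,q,.012)[:2] for q in p]);c=w.mean(0)
u=np.linalg.svd(w-c,full_matrices=False)[2][0]; u*=np.sign(u[1])
t=(w-c)@u;n=(w-c)@np.array([-u[1],u[0]])
print("rod dir",u,np.degrees(np.arctan2(u[1],u[0])),"len",np.ptp(t))
# fit axis via slice mid-lines on shaft and handle
L=np.ptp(t);x=t-t.min()-.060
for a in np.arange(-.06,.22,.02):
    k=(x>=a)&(x<a+.02);print(round(a+.01,3),"mid",round((n[k].max()+n[k].min())/2*1e3,1),"wid",round(np.ptp(n[k])*1e3,1))
o=c+u*(t.min()+.060);print("handle origin est (end+60)",o,"(ball-224)",c+u*(t.max()-.224))
hx=[(304,209),(325,213),(317.6,247),(297,242.4)]
hc=ray(d,np.mean(hx,0),.03);P=[ray(d,q,.03)[:2] for q in hx]
ax=(P[0]-P[1])+(P[3]-P[2]);print("hex",hc,"axis deg short",np.degrees(np.arctan2(ax[1],ax[0])),[np.linalg.norm(P[i]-P[i-1]) for i in range(4)])
l=(P[0]-P[3])+(P[1]-P[2]);print("long+90",np.degrees(np.arctan2(l[1],l[0]))+90)
sq=[(308,260),(302,287),(322,291),(328,264)];print("sq",ray(d,np.mean(sq,0),.05))
# hex in scene
im=s["img"].astype(int)
for mm in comps((im[...,2]-im[...,0]>6),200):
    r=cv2.minAreaRect(cv2.findContours(mm,0,2)[0][0])[0];print("scene steel",mm.sum(),np.round(r),np.round(ray(s,r,.03),3))
f=lambda x,y:(x/4+90,y/4+210)
A=ray(d,f(246,46),.012);B=ray(d,f(505,463),.012);C=ray(d,f(355,560),.012)
print("stand A,B,C",A,B,C,np.linalg.norm(A-B),np.linalg.norm(B-C))
ux=(A-B)/np.linalg.norm(A-B);ux[2]=0;uy=np.array([-ux[1],ux[0],0])
print("stand ang",np.degrees(np.arctan2(ux[1],ux[0])),"ctr",(A+B)/2+uy*.045)
N=ray(d,f(92.5,90),.131);print("narrow prongs mid",N,"->ctr",N-ux*.111, "prong sep",np.linalg.norm(ray(d,f(52,118),.131)-ray(d,f(133,62),.131)))
W=ray(d,f(297,557),.131);print("wide prong in stand", (W-((A+B)/2+uy*.045))@np.c_[ux,uy])
# scene prong tops
g=[(474,208),(512,206),(538,323),(570,321)]
for q in g: print(np.round((ray(s,q,.131)-((A+B)/2+uy*.045))@np.c_[ux,uy],4))
E
```

```text
rod dir [0.31327255 0.94966326] 71.74343944401909 len 0.2832974293010304
-0.05 mid 0.7 wid 25.4
-0.03 mid 0.2 wid 24.5
-0.01 mid 0.3 wid 24.7
0.01 mid 0.1 wid 25.0
0.03 mid 0.2 wid 25.1
0.05 mid 0.4 wid 25.1
0.07 mid 3.1 wid 16.6
0.09 mid 0.4 wid 10.6
0.11 mid 0.3 wid 9.7
0.13 mid 0.5 wid 10.7
0.15 mid 0.5 wid 10.7
0.17 mid 0.5 wid 10.3
0.19 mid 0.6 wid 10.4
0.21 mid 0.9 wid 16.1
0.23 mid 0.8 wid 10.9
handle origin est (end+60) [ 0.57694244 -0.2646676 ] (ball-224) [ 0.57672234 -0.26533481]
hex [0.58391438 0.0385511  0.03      ] axis deg short 77.22940412821919 [np.float64(0.06734659338483795), np.float64(0.0420947047099936), np.float64(0.06864542480961763), np.float64(0.041379125898418065)]
long+90 76.9595426677449
sq [0.49007027 0.03230957 0.05      ]
scene steel 1359 [410.  25.] [-0.371 -0.087  0.03 ]
scene steel 1767 [389.  78.] [-0.079 -0.051  0.03 ]
scene steel 1150 [328. 245.] [0.488 0.03  0.03 ]
scene steel 1186 [309. 285.] [0.582 0.037 0.03 ]
scene steel 1020 [290. 365.] [0.725 0.072 0.03 ]
scene steel 5135 [460. 438.] [0.726 0.324 0.03 ]
stand A,B,C [0.60426152 0.35652838 0.012     ] [0.39531888 0.22859607 0.012     ] [0.34948397 0.30242738 0.012     ] 0.24499735154126767 0.08690167764364454
stand ang 31.4784830255321 ctr [0.47629218 0.33093986 0.012     ]
narrow prongs mid [0.57173247 0.38862355 0.131     ] ->ctr [0.47706764 0.33066175 0.131     ] prong sep 0.04306344312183946
wide prong in stand [-0.11169051  0.02980233]
[-0.1128 -0.0345]
[-0.1107  0.0286]
[ 0.1064 -0.0205]
[0.1083 0.0237]
```

```bash
cat > go.py <<'E'
# usage: go.py x y z yaw_of_tool_x(deg): offset to target in tool axes (target yaw frame) and turn
import sys,numpy as np
from rig import manip, eyes, get_state, sign_off
from scipy.spatial.transform import Rotation as R
s=get_state();q=s["ee_rot"];M=R.from_quat([q[1],q[2],q[3],q[0]]).as_matrix()
t=np.array([float(a) for a in sys.argv[1:4]]);yaw=float(sys.argv[4])
cur=np.degrees(np.arctan2(M[1,0],M[0,0]));dy=(yaw-cur+180)%360-180
print("t",round(s["clock"],2),"pos",np.round(s["position"],4),"yaw",round(cur,2),"tilt",np.round(M[:2,2],4),"q",np.round(s["qpos"],2))
w=t-s["position"];print("now-frame",np.round(M.T@w,4),"turn",round(-np.radians(dy),4))
a=np.radians(yaw);N=np.array([[np.cos(a),np.sin(a),0],[np.sin(a),-np.cos(a),0],[0,0,-1]])
print("target-frame",np.round(N.T@w,4),"F",np.round(s["contact_force"],1),"w",round(s["width"],4),"g",round(s["gripper_force"],1))
E
R='-.04 0 0 .0655;-.04 0 0 .0655;-.04 0 0 .0655;-.04 0 0 .0655;-.04 0 0 .0655'
python3 steer.py '-.04 0 0 .0655;-.04 0 0 .0655;-.04 0 0 .0655;-.04 0 0 .0655;-.04 0 0 .0655' .085
python3 go.py .577 -.265 .026 71.9
```

```text
clock: 0.52
position: [0.3883, 0.4358, 0.2156]
ee_rot: [-0.0, 0.348, 0.938, -0.0]
contact_force: [0.3, -0.5, -0.3]
width: 0.085
gripper_force: 0.0
t 0.52 pos [0.3883 0.4358 0.2156] yaw 139.32 tilt [-0.0003 -0.0002] q [ 0.72  0.29  1.49  0.    1.37 -0.14]
now-frame [-0.5999 -0.4084  0.1896] turn 1.1767
target-frame [-0.6075  0.3971  0.1896] F [ 0.3 -0.5 -0.3] w 0.085 g 0.0
```

```bash

python3 steer.py '-.04 0 0 .0655;-.04 0 0 .0655;-.04 0 0 .0655;-.04 0 0 .0655;-.04 0 0 .0655' >/dev/null
python3 steer.py '-.04 0 0 .0655;-.04 0 0 .0655;-.04 0 0 .0655;-.04 0 0 .0655;-.04 0 0 .0655' >/dev/null
python3 steer.py '-.04 0 0 .0655;-.04 0 0 .0655;-.04 0 0 .0655;0 0 0 .0655;0 0 0 .0655' >/dev/null
python3 go.py .577 -.265 .026 71.9
```

```text
t 1.77 pos [ 0.6155 -0.016   0.2153] yaw 82.74 tilt [-0.0014 -0.0001] q [-0.14  0.34  1.41 -0.    1.39 -0.01]
now-frame [-0.2518 -0.0065  0.1893] turn 0.1891
target-frame [-0.2486  0.0407  0.1893] F [ 0.5  0.4 -0.2] w 0.0849 g 0.0
```

```bash

python3 steer.py '0 0 0 .1;0 0 0 .09;-.04 .007 .01 0;-.04 .007 .01 0;-.04 .007 .01 0' >/dev/null
python3 steer.py '-.04 .007 .01 0;-.04 .007 .01 0;-.04 .006 .01 0;-.009 0 0 0;0 0 0 0' >/dev/null
python3 go.py .577 -.265 .026 71.9
python3 - <<'E'
from rig import manip, eyes, get_state, sign_off
import cv2,numpy as np
s=get_state();d=eyes.get_image("wrist");cv2.imwrite("pics/w1.png",d["img"][:,:,::-1])
np.savez("w1.npz",pos=s["position"],q=s["ee_rot"],**d)
E
```

```text
t 2.6 pos [ 0.5776 -0.2649  0.1547] yaw 72.04 tilt [-0.0026  0.0006] q [-0.54  0.4   1.46 -0.    1.28 -0.23]
now-frame [-0.0003 -0.0002  0.1287] turn 0.0024
target-frame [-0.0003 -0.0005  0.1287] F [ 0.7 -0.1  1.2] w 0.0851 g 0.0
```

View pics/w1.png

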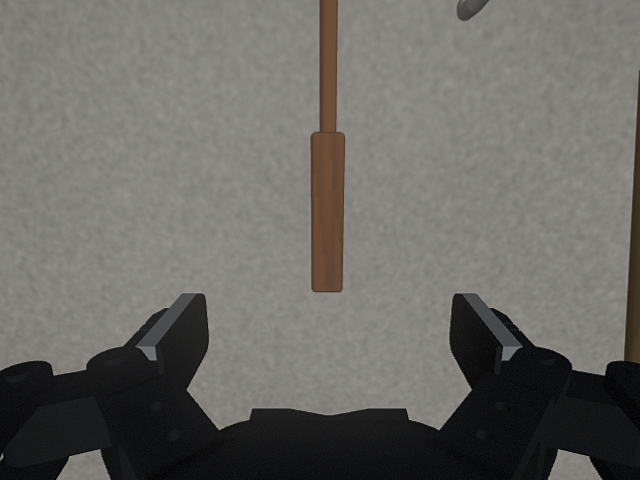

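```bash
python3 - <<'E'
import numpy as np
from h import *
from scipy.spatial.transform import Rotation as R
d=dict(np.load("w1.npz"));q=d["q"];T=np.eye(4);T[:3,:3]=R.from_quat([q[1],q[2],q[3],q[0]]).as_matrix();T[:3,3]=d["pos"]
d["T"]=T@d["hand_eye"]
a,b=ray(d,(328,132),.024),ray(d,(327,292),.024);print(a,b,np.linalg.norm(a-b),(a+b)/2)
c=ray(d,(328,3),.012);v=c-(a+b)/2;print(np.degrees(np.arctan2(v[1],v[0])))
E
python3 steer.py '0 0 .035 0;0 0 .035 0;0 0 .03 0;0 0 .015 0;0 0 0 0'
python3 go.py .577 -.265 .026 71.9
```

```text
[ 0.59616838 -0.20548821  0.024     ] [ 0.55864207 -0.3183164   0.024     ] 0.11890511046244578 [ 0.57740523 -0.2619023   0.024     ]
71.83743060359105
clock: 3.07
position: [0.5768, -0.2579, 0.0375]
ee_rot: [-0.004, 0.807, 0.591, -0.001]
contact_force: [-1.1, 0.6, -0.4]
width: 0.0848
gripper_force: 0.0
t 3.07 pos [ 0.5768 -0.2579  0.0375] yaw 72.4 tilt [-0.0068  0.0052] q [-0.53  0.5   1.62  0.    1.03 -0.22]
now-frame [-0.0067  0.0024  0.0115] turn 0.0088
target-frame [-0.0067  0.0024  0.0115] F [-1.1  0.6 -0.4] w 0.0848 g 0.0
```

```bash

python3 steer.py '-.005 .002 .006 .008;0 0 .005 0;0 0 0 0;0 0 0 0'
python3 go.py .577 -.2635 .026 71.87
```

```text
clock: 3.4
position: [0.5803, -0.2674, 0.0314]
ee_rot: [0.001, 0.81, 0.587, 0.0]
contact_force: [0.9, -0.3, 0.2]
width: 0.085
gripper_force: 0.0
t 3.4 pos [ 0.5803 -0.2674  0.0314] yaw 71.85 tilt [ 0.0017 -0.0007] q [-0.54  0.51  1.62  0.    1.01 -0.22]
now-frame [ 0.0027 -0.0043  0.0053] turn -0.0004
target-frame [ 0.0027 -0.0043  0.0054] F [ 0.9 -0.3  0.2] w 0.085 g 0.0
```

```bash

python3 steer.py '0 0 0 0;0 0 0 0' >/dev/null; python3 go.py .577 -.2635 .026 71.87
python3 steer.py '0 0 0 0;0 0 0 0' >/dev/null; python3 go.py .577 -.2635 .026 71.87
```

```text
t 3.57 pos [ 0.58   -0.2675  0.0312] yaw 71.83 tilt [ 0.0015 -0.0007] q [-0.54  0.51  1.62  0.    1.01 -0.22]
now-frame [ 0.0029 -0.0041  0.0052] turn -0.0007
target-frame [ 0.0029 -0.0041  0.0052] F [-0.2 -0.4 -0.4] w 0.0854 g 0.0
t 3.73 pos [ 0.5796 -0.2674  0.0307] yaw 71.83 tilt [ 0.0006 -0.0002] q [-0.54  0.51  1.62  0.    1.01 -0.22]
now-frame [ 0.0029 -0.0037  0.0047] turn -0.0007
target-frame [ 0.0029 -0.0037  0.0047] F [1.2 0.3 0.5] w 0.0851 g 0.0
```

```bash

python3 steer.py '.002 -.003 .004 0;0 0 0 0;0 0 0 0;0 0 0 0' >/dev/null; python3 go.py .577 -.2635 .026 71.87
python3 steer.py '0 0 0 0;0 0 0 0;0 0 0 0;0 0 0 0;0 0 0 0' 0 90 >/dev/null; python3 go.py .577 -.2635 .026 71.87
python3 steer.py '0 0 0 0;0 0 0 0;0 0 0 0;0 0 0 0;0 0 0 0' 0 90 >/dev/null; python3 go.py .577 -.2635 .026 71.87
```

```text
t 4.07 pos [ 0.5771 -0.2644  0.0261] yaw 71.84 tilt [-0.0002  0.0002] q [-0.54  0.51  1.63  0.    1.   -0.22]
now-frame [ 0.0008 -0.0004  0.0001] turn -0.0006
target-frame [ 0.0008 -0.0004  0.0001] F [-0.5 -0.   0.6] w 0.0846 g 0.0
t 4.48 pos [ 0.5773 -0.2645  0.0263] yaw 71.84 tilt [0.0002 0.    ] q [-0.54  0.51  1.63  0.    1.   -0.22]
now-frame [ 0.0009 -0.0006  0.0003] turn -0.0006
target-frame [ 0.0009 -0.0006  0.0003] F [-0.1 -0.  -0.7] w 0.0251 g 0.0
t 4.9 pos [ 0.5772 -0.2644  0.0263] yaw 71.84 tilt [0.0001 0.0001] q [-0.54  0.51  1.63  0.    1.   -0.22]
now-frame [ 0.0008 -0.0005  0.0003] turn -0.0005
target-frame [ 0.0008 -0.0005  0.0003] F [-0.2  0.3  0.4] w 0.0004 g 0.0
```

```bash
python3 - <<'E'
from rig import manip, eyes, get_state, sign_off
import cv2,numpy as np
s=get_state();d=eyes.get_image("wrist")
t=eyes.get_image("top");np.savez("top1.npz",**t)
a=cv2.resize(d["img"],(400,300));b=t["img"][150:450,250:650]
cv2.imwrite("pics/w2.png",np.hstack([a[:,:,::-1],b[:,:390,::-1]]))
E
```

```text
(no output)
```

View pics/w2.png

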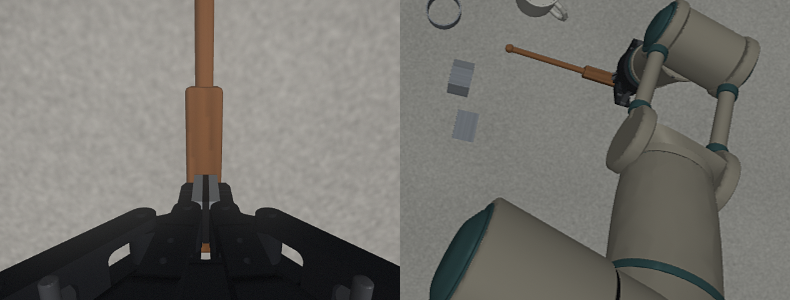

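```bash
python3 - <<'E'
import numpy as np,cv2
from h import *
from scipy.spatial.transform import Rotation as R
from rig import manip, eyes, get_state, sign_off
s=get_state();d=eyes.get_image("wrist")
K=d["camera_matrix"];print(K.tolist(),np.round(d["hand_eye"],3).tolist())
W=dict(np.load("w1.npz"))
for im,rows in((W["img"],(20,80,160,220)),(d["img"],(20,80,160,220))):
    hsv=cv2.cvtColor(im,cv2.COLOR_RGB2HSV);m=(hsv[...,0]<14)&(hsv[...,1]>80)
    for r in rows:
        c=np.flatnonzero(m[r,250:420])+250;w=np.ptp(c)+1
        print(r,c.min(),c.max(),w,"depth if 24:",K[0,0]*.024/w,"if 12",K[0,0]*.012/w)
print(s["position"],s["width"],s["gripper_force"],s["contact_force"])
E
```

```text
[[406.3413306964317, 0.0, 328.70316135523404], [0.0, 406.3413306964317, 233.59418082079674], [0.0, 0.0, 1.0]] [[-0.001, -0.967, -0.256, 0.066], [1.0, -0.001, 0.0, 0.0], [-0.0, -0.256, 0.967, -0.159], [0.0, 0.0, 0.0, 1.0]]
20 320 336 17 depth if 24: 0.5736583492184918 if 12 0.2868291746092459
80 320 336 17 depth if 24: 0.5736583492184918 if 12 0.2868291746092459
160 312 343 32 depth if 24: 0.3047559980223238 if 12 0.1523779990111619
220 312 342 31 depth if 24: 0.3145868366682052 if 12 0.1572934183341026
20 312 341 30 depth if 24: 0.32507306455714535 if 12 0.16253653227857268
80 312 341 30 depth if 24: 0.32507306455714535 if 12 0.16253653227857268
160 297 356 60 depth if 24: 0.16253653227857268 if 12 0.08126826613928634
220 298 354 57 depth if 24: 0.1710910866090239 if 12 0.08554554330451195
[ 0.57721013 -0.26447983  0.02624927] 0.00012728477409696646 0.0 [-0.46725     0.29683618 -0.2382721 ]
```

```bash
python3 - <<'E'
from rig import manip, eyes, get_state, sign_off
import cv2,numpy as np
d=eyes.get_image("scene");np.savez("scene1.npz",**d)
im=d["img"][:,:,::-1].copy()
T=np.linalg.inv(d["T"]);K=d["camera_matrix"]
def pr(p):
    c=T[:3,:3]@p+T[:3,3];c=K@c;return c[:2]/c[2]
for z in(0,.024,.05,.1):print(z,pr(np.array([.577,-.2645,z])))
a=cv2.resize(im[100:300,60:320],None,fx=3,fy=3,interpolation=2)
for z,c in((.004,(0,0,255)),(.024,(0,255,0)),(.044,(255,0,0)),(.1,(0,255,255))):
    p=(pr(np.array([.577,-.2645,z]))-[60,100])*3;cv2.circle(a,tuple(int(v) for v in p),3,c,-1)
cv2.imwrite("pics/s2.png",a)
E
```

```text
0 [162.03954038 237.13239775]
0.024 [159.25533694 228.27643172]
0.05 [156.11224075 218.27890327]
0.1 [149.66438648 197.76963387]
```

View pics/s2.png

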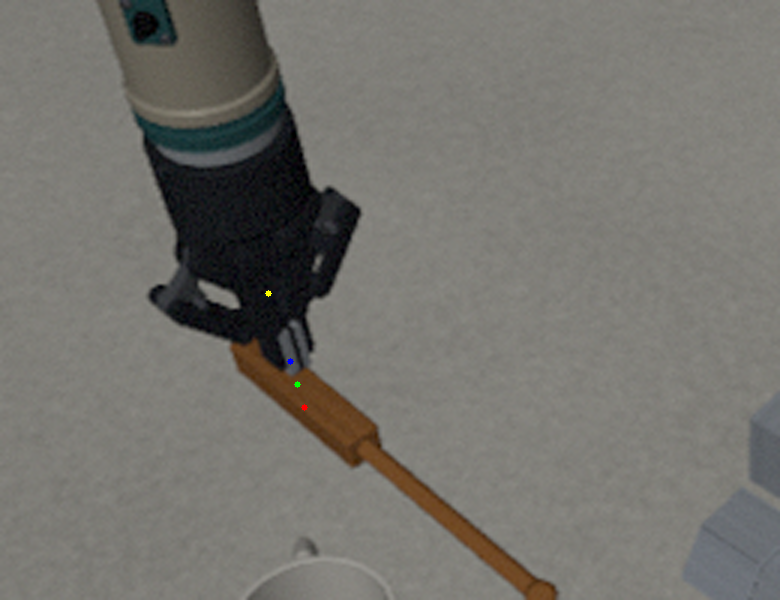

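```bash

python3 steer.py '0 0 0 0;0 0 0 0;0 0 0 0;0 0 0 0' .05 >/dev/null; python3 go.py .577 -.2635 .006 71.87
python3 steer.py '.0005 0 .005 0;0 0 .005 0;0 0 .005 0;0 0 0 0;0 0 0 0' >/dev/null; python3 go.py .577 -.2635 .006 71.87
```

```text
t 5.43 pos [ 0.5772 -0.2644  0.0262] yaw 71.84 tilt [-0.      0.0001] q [-0.54  0.51  1.63  0.    1.   -0.22]
now-frame [ 0.0008 -0.0005  0.0202] turn -0.0005
target-frame [ 0.0008 -0.0005  0.0202] F [-0.5  0.8  0. ] w 0.0482 g 0.0
t 5.85 pos [ 0.5769 -0.2637  0.0105] yaw 71.84 tilt [-0.0013  0.0009] q [-0.54  0.53  1.64  0.    0.97 -0.22]
now-frame [0.0002 0.     0.0045] turn -0.0005
target-frame [0.0002 0.     0.0045] F [ 1.  -0.1  0.3] w 0.0503 g 0.0
```

```bash

for i in 1; do python3 steer.py '0 0 .004 0;0 0 0 0;0 0 0 0' >/dev/null; python3 go.py .577 -.2635 .006 71.87; done
python3 - <<'E'
from rig import manip, eyes, get_state, sign_off
import cv2,numpy as np
d=eyes.get_image("scene");im=d["img"][:,:,::-1]
a=cv2.resize(im[180:270,110:210],None,fx=5,fy=5,interpolation=2);b=cv2.resize(eyes.get_image("wrist")["img"][200:420,200:460,::-1],(300,254))
o=np.zeros((450,800,3),np.uint8);o[:,:500]=a;o[:254,500:]=b
cv2.imwrite("pics/s3.png",o)
E
```

```text
t 6.1 pos [ 0.5773 -0.2639  0.0071] yaw 71.84 tilt [-0.0003  0.0003] q [-0.54  0.54  1.65  0.    0.96 -0.22]
now-frame [ 0.0003 -0.0004  0.0011] turn -0.0006
target-frame [ 0.0003 -0.0004  0.0011] F [-0.1 -0.7  0.6] w 0.0499 g 0.0
```

View pics/s3.png

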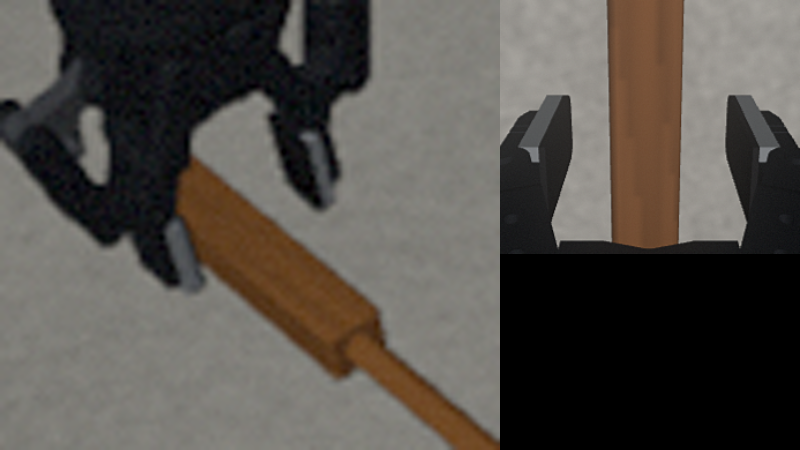

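```bash
python3 - <<'E'
import numpy as np
from h import *
d=dict(np.load("scene1.npz"))
u=np.array([np.cos(np.radians(71.84)),np.sin(np.radians(71.84))]);v=np.array([u[1],-u[0]]);o=np.array([.5773,-.2639])
for name,px in(("near",(149.4,237.5)),("far",(174.6,221)),("handle top corner near",(185.5,244.5))):
    for z in(0,.01,.02,.03):
        p=ray(d,px,z)[:2]-o;print(name,z,"x",round(p@u,4),"y",round(p@v,4))
E
```

```text
near 0 x -0.0167 y 0.0164
near 0.01 x -0.0076 y 0.0201
near 0.02 x 0.0014 y 0.0239
near 0.03 x 0.0105 y 0.0276
far 0 x -0.0172 y -0.0412
far 0.01 x -0.0081 y -0.0367
far 0.02 x 0.001 y -0.0321
far 0.03 x 0.0101 y -0.0275
handle top corner near 0 x 0.045 y -0.0185
handle top corner near 0.01 x 0.0532 y -0.0142
handle top corner near 0.02 x 0.0614 y -0.01
handle top corner near 0.03 x 0.0697 y -0.0057
```

```bash

python3 steer.py '0 0 .005 0;0 0 .005 0;0 0 0 0;0 0 0 0' >/dev/null; python3 go.py .577 -.2635 -.014 71.87
python3 steer.py '0 0 .005 0;0 0 .004 0;0 0 0 0;0 0 0 0' >/dev/null; python3 go.py .577 -.2635 -.014 71.87
```

```text
t 6.53 pos [ 0.5769 -0.2637 -0.0034] yaw 71.84 tilt [-0.0011  0.0007] q [-0.54  0.55  1.66  0.    0.94 -0.22]
now-frame [0.0002 0.     0.0106] turn -0.0006
target-frame [0.0002 0.     0.0106] F [-0.3  0.3  1.2] w 0.0502 g 0.0
t 6.87 pos [ 0.5771 -0.2638 -0.0122] yaw 71.84 tilt [-0.0008  0.0005] q [-0.54  0.56  1.67  0.    0.92 -0.22]
now-frame [ 0.0003 -0.0002  0.0018] turn -0.0006
target-frame [ 0.0003 -0.0002  0.0018] F [-0.   0.5  0.1] w 0.0499 g 0.0
```

```bash

python3 steer.py '0 0 .002 0;0 0 0 0;0 0 0 0;0 0 0 0;0 0 0 0' 0 90 >/dev/null; python3 go.py .577 -.2635 -.014 71.87
python3 steer.py '0 0 0 0;0 0 0 0;0 0 0 0' >/dev/null; python3 go.py .577 -.2635 -.014 71.87
```

```text
t 7.28 pos [ 0.5775 -0.2641 -0.0136] yaw 71.84 tilt [ 0.0004 -0.0002] q [-0.54  0.56  1.67  0.    0.92 -0.22]
now-frame [ 0.0004 -0.0007  0.0004] turn -0.0006
target-frame [ 0.0004 -0.0007  0.0004] F [0.1 0.1 1.2] w 0.0222 g 90.6
t 7.53 pos [ 0.5776 -0.2641 -0.0136] yaw 71.84 tilt [ 0.0005 -0.0002] q [-0.54  0.56  1.67  0.    0.92 -0.22]
now-frame [ 0.0004 -0.0007  0.0004] turn -0.0006
target-frame [ 0.0004 -0.0007  0.0004] F [-0.5 -0.2  1.4] w 0.0222 g 90.7
```

```bash

python3 steer.py '0 0 -.01 0;0 0 -.008 0;0 0 0 -.045;0 0 0 -.046;0 0 0 0' >/dev/null; python3 go.py .5228 -.2252 .0044 77.1
```

```text
t 7.95 pos [ 0.5778 -0.2642  0.0053] yaw 77.1 tilt [ 0.0011 -0.0006] q [-0.54  0.54  1.65  0.    0.95 -0.31]
now-frame [ 0.0257 -0.0623  0.0008] turn -0.0001
target-frame [ 0.0257 -0.0623  0.0009] F [ 0.2  1.1 -1.4] w 0.0225 g 90.5
```

```bash

python3 steer.py '0 -.03 0 0;.01 -.03 0 0;.015 -.002 0 0;0 0 0 0;0 0 0 0' >/dev/null; python3 go.py .5228 -.2252 .0044 77.1
python3 - <<'E'
from rig import manip, eyes, get_state, sign_off
import cv2,numpy as np
a=eyes.get_image("scene");b=eyes.get_image("top");np.savez("scene2.npz",**a);np.savez("top2.npz",**b)
A=cv2.resize(a["img"][170:330,150:370,::-1],None,fx=2,fy=2);B=cv2.resize(b["img"][160:320,290:460,::-1],None,fx=2,fy=2)
o=np.zeros((320,780,3),np.uint8);o[:,:440]=A;o[:,440:]=B
cv2.imwrite("pics/p4.png",o)
E
```

```text
t 8.37 pos [ 0.5233 -0.2256  0.005 ] yaw 77.07 tilt [ 0.0016 -0.0009] q [-0.53  0.46  1.8   0.    0.87 -0.3 ]
now-frame [ 0.0002 -0.0005  0.0006] turn -0.0006
target-frame [ 0.0002 -0.0005  0.0006] F [-0.2 -0.3 -0.6] w 0.0217 g 90.5
```

View pics/p4.png

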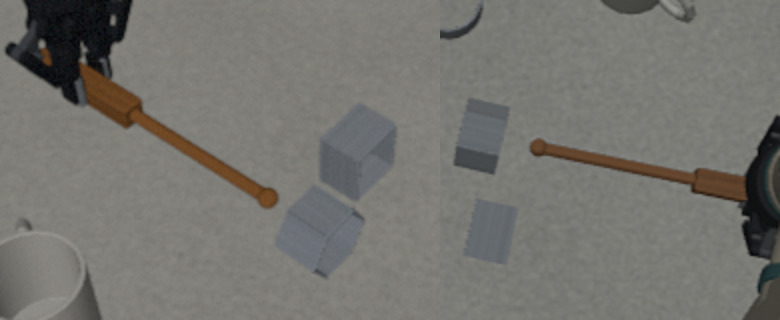

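```bash
python3 - <<'E'
import numpy as np
from h import *
t=dict(np.load("top2.npz"));s=dict(np.load("scene2.npz"))
for z in(.02,.025,.03,.035,.04):print(z,ray(t,(339,233.5),z)[:2].round(4),ray(s,(284,269),z)[:2].round(4))
print("expected",np.array([.5233,-.2256])+.215*np.array([np.cos(np.radians(77.07)),np.sin(np.radians(77.07))]))
E
```

```text
0.02 [ 0.5727 -0.0169] [ 0.5623 -0.0196]
0.025 [ 0.5722 -0.0167] [ 0.5657 -0.0177]
0.03 [ 0.5718 -0.0164] [ 0.5692 -0.0158]
0.035 [ 0.5713 -0.0162] [ 0.5727 -0.0139]
0.04 [ 0.5709 -0.0159] [ 0.5762 -0.012 ]
expected [ 0.5714085 -0.0160515]
```

```bash

python3 steer.py '.02 0 0 0;.02 0 0 0;.02 0 0 0;.02 0 0 0;0 0 0 0' >/dev/null; python3 go.py .5574 -.0741 .0044 77.1
python3 steer.py '.02 0 0 0;.02 0 0 0;.02 0 0 0;.013 0 0 0;0 0 0 0' >/dev/null; python3 go.py .5574 -.0741 .0044 77.1
```

```text
t 8.88 pos [ 0.5419 -0.1455  0.0043] yaw 77.14 tilt [0.0008 0.0012] q [-0.39  0.45  1.82  0.    0.86 -0.16]
now-frame [ 0.073  -0.0008  0.    ] turn 0.0007
target-frame [ 0.073  -0.0008 -0.0001] F [-0.  -0.3 -0.9] w 0.0222 g 90.5
t 9.3 pos [ 0.558  -0.0752  0.0043] yaw 77.16 tilt [0.0009 0.0004] q [-0.26  0.45  1.82  0.    0.87 -0.03]
now-frame [ 0.001  -0.0009 -0.0001] turn 0.001
target-frame [ 0.001  -0.0009 -0.0001] F [-0.2 -0.3 -0.1] w 0.0217 g 90.5
```

```bash

python3 steer.py '0 0 -.006 0;0 0 -.006 0;0 0 -.005 0;0 0 -.004 0;0 0 -.004 0' 0 120 >/dev/null; python3 go.py .5574 -.0741 .19 77.1
python3 steer.py '0 0 -.01 0;0 0 -.01 0;0 0 -.01 0;0 0 -.005 0;0 0 0 0' >/dev/null; python3 go.py .5574 -.0741 .19 77.1
python3 - <<'E'
from rig import manip, eyes, get_state, sign_off
import cv2,numpy as np
a=eyes.get_image("scene");b=eyes.get_image("top");np.savez("scene3.npz",**a);np.savez("top3.npz",**b)
A=cv2.resize(a["img"][150:310,200:420,::-1],None,fx=2,fy=2);B=cv2.resize(b["img"][160:320,270:440,::-1],None,fx=2,fy=2)
o=np.zeros((320,780,3),np.uint8);o[:,:440]=A;o[:,440:]=B
cv2.imwrite("pics/p5.png",o)
E
```

```text
t 9.72 pos [ 0.557  -0.0775  0.0301] yaw 77.0 tilt [ 0.0008 -0.0004] q [-0.26  0.42  1.79 -0.    0.92 -0.03]
now-frame [ 0.0034 -0.0002 -0.1599] turn -0.0017
target-frame [ 0.0034 -0.0004 -0.1599] F [-0.9  0.7 -1.2] w 0.0214 g 120.3
t 10.13 pos [ 0.5581 -0.077   0.0662] yaw 77.05 tilt [ 0.0035 -0.0009] q [-0.26  0.38  1.75  0.    1.   -0.03]
now-frame [ 0.0026 -0.0009 -0.1238] turn -0.0008
target-frame [ 0.0026 -0.0013 -0.1238] F [ 0.5 -0.2 -1.3] w 0.0218 g 120.4
```

View pics/p5.png

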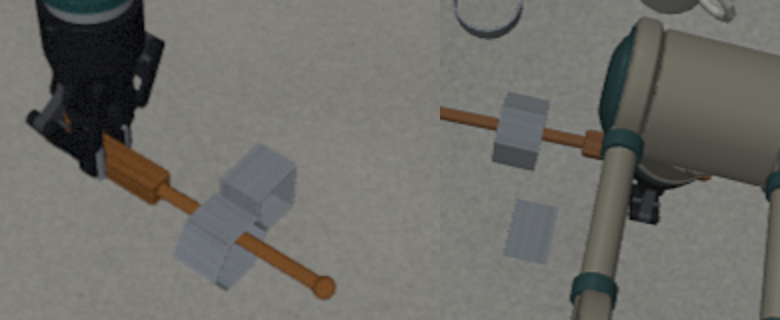

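```bash

python3 steer.py '0 0 -.02 0;0 0 -.025 0;0 0 -.025 0;0 0 -.025 0;0 0 -.02 0' >/dev/null
python3 steer.py '0 0 -.01 .03;0 0 0 .05;0 0 0 .06;0 0 0 .06;0 0 0 .06' >/dev/null
python3 steer.py '0 0 0 .06;0 0 0 .06;0 0 0 .06;0 0 0 .06;0 0 0 .06' >/dev/null
python3 steer.py '0 0 0 .06;0 0 0 .06;0 0 0 .06;0 0 0 .05;0 0 0 0' >/dev/null
python3 go.py .4182 .2949 .19 31.5
```

```text
t 11.9 pos [ 0.5562 -0.0764  0.1884] yaw 31.75 tilt [-0.002   0.0006] q [-0.26  0.27  1.58  0.    1.29  0.76]
now-frame [ 0.078  -0.3884 -0.0011] turn 0.0043
target-frame [ 0.0763 -0.3887 -0.0016] F [ 0.1  0.  -0.8] w 0.0217 g 120.7
```

```bash

python3 steer.py '.002 -.01 0 .004;.004 -.02 0 0;.005 -.025 0 0;.005 -.025 0 0;.005 -.025 0 0' >/dev/null
python3 steer.py '.005 -.025 0 0;.005 -.025 0 0;.005 -.025 0 0;.005 -.025 0 0;.005 -.025 0 0' >/dev/null
python3 steer.py '.005 -.025 0 0;.005 -.025 0 0;.005 -.025 0 0;.005 -.025 0 0;.005 -.025 0 0' >/dev/null
python3 steer.py '.004 -.02 0 0;.002 -.01 0 0;0 0 0 0;0 0 0 0;0 0 0 0' >/dev/null
python3 go.py .4182 .2949 .19 31.5
python3 - <<'E'
from rig import manip, eyes, get_state, sign_off
import cv2,numpy as np
a=eyes.get_image("scene");b=eyes.get_image("top");np.savez("scene4.npz",**a);np.savez("top4.npz",**b)
A=cv2.resize(a["img"][100:400,380:600,::-1],(400,545));B=cv2.resize(b["img"][170:370,80:230,::-1],(390,520))
o=np.zeros((545,790,3),np.uint8);o[:,:400]=A;o[:520,400:]=B
cv2.imwrite("pics/p6.png",o)
E
```

```text
t 13.57 pos [0.421  0.2908 0.1892] yaw 31.56 tilt [-0.0001 -0.001 ] q [ 0.47  0.2   1.68 -0.    1.26  1.49]
now-frame [-0.0003 -0.005  -0.0008] turn 0.001
target-frame [-0.0003 -0.005  -0.0008] F [ 0.1 -0.3 -1.4] w 0.0213 g 120.7
```

View pics/p6.png

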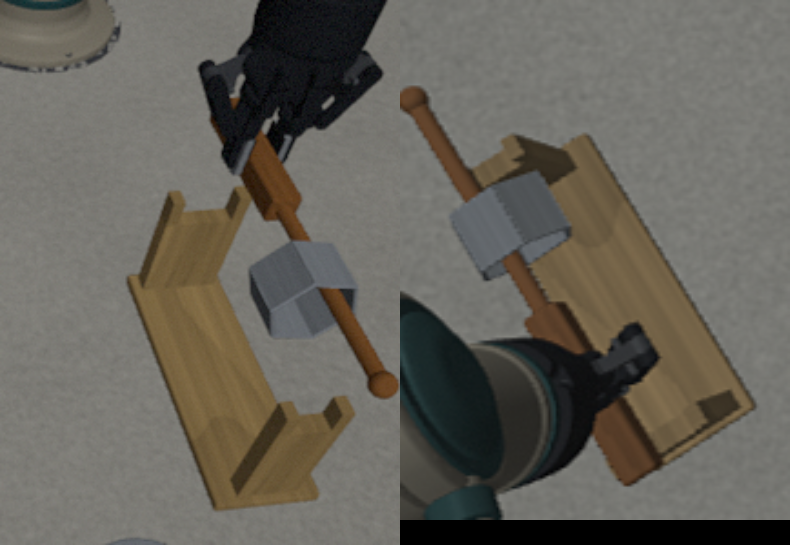

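```bash
python3 - <<'E'
import numpy as np
from h import *
t=dict(np.load("top4.npz"));s=dict(np.load("scene4.npz"))
for z in(.195,.205,.215,.225):print(z,ray(t,(85,207.7),z)[:2].round(4),ray(s,(590.7,311.2),z)[:2].round(4))
print("expected",np.array([.421,.2908])+.215*np.array([np.cos(np.radians(31.56)),np.sin(np.radians(31.56))]), .1892+.0256)
E
python3 steer.py '0 -.003 .005 0;0 -.002 .015 0;0 0 .02 0;0 0 .01 0;0 0 0 0' >/dev/null;python3 go.py .4182 .2949 .09 31.5
```

```text
0.195 [0.6075 0.4117] [0.5848 0.4102]
0.205 [0.606  0.4074] [0.5937 0.4068]
0.215 [0.6045 0.4032] [0.6026 0.4035]
0.225 [0.603  0.3989] [0.6116 0.4001]
expected [0.6041999 0.4033291] 0.21480000000000002
t 14.08 pos [0.4165 0.2945 0.1367] yaw 31.51 tilt [-0.0053 -0.0028] q [ 0.48  0.24  1.76 -0.    1.14  1.5 ]
now-frame [0.0019 0.0006 0.0467] turn 0.0001
target-frame [0.0016 0.0006 0.0467] F [ 0.1  0.4 -0.9] w 0.0217 g 120.7
```

```bash

python3 steer.py '0 0 .012 0;0 0 .012 0;.001 0 .01 0;0 0 .005 0;0 0 0 0' >/dev/null;python3 go.py .4182 .2949 .0894 31.5
python3 steer.py '0 0 0 0;0 0 0 0;0 0 0 0' >/dev/null;python3 go.py .4182 .2949 .0894 31.5
```

```text
t 14.5 pos [0.4187 0.2961 0.0995] yaw 31.54 tilt [-0.0017 -0.0008] q [0.48 0.28 1.81 0.   1.05 1.5 ]
now-frame [-0.0011  0.0008  0.0101] turn 0.0008
target-frame [-0.0011  0.0008  0.0101] F [ 1.1 -0.4 -1. ] w 0.0216 g 120.7
t 14.75 pos [0.4197 0.2968 0.101 ] yaw 31.56 tilt [0.0014 0.0008] q [0.48 0.28 1.81 0.   1.05 1.5 ]
now-frame [-0.0023  0.0008  0.0116] turn 0.001
target-frame [-0.0023  0.0009  0.0116] F [-0.2  0.3 -1.5] w 0.0216 g 120.7
```

```bash

python3 steer.py '-.001 0 .004 0;0 0 .004 0;0 0 .001 0;0 0 0 0;0 0 0 0' >/dev/null;python3 go.py .4182 .2949 .0894 31.5
python3 steer.py '0 0 .001 0;0 0 0 0;0 0 0 0' >/dev/null;python3 go.py .4182 .2949 .0894 31.5
```

```text
t 15.17 pos [0.4181 0.2959 0.0911] yaw 31.56 tilt [-0.0004 -0.0001] q [0.48 0.29 1.83 0.   1.03 1.5 ]
now-frame [-0.0005  0.0009  0.0017] turn 0.001
target-frame [-0.0005  0.0009  0.0017] F [ 0.1 -0.4 -1. ] w 0.0217 g 120.7
t 15.42 pos [0.4183 0.296  0.0903] yaw 31.56 tilt [-0.      0.0001] q [0.48 0.29 1.83 0.   1.02 1.5 ]
now-frame [-0.0007  0.0009  0.0009] turn 0.001
target-frame [-0.0007  0.0009  0.0009] F [ 0.  -0.  -2.2] w 0.0217 g 120.7
```

Within 1 mm of seated. Lower to light contact.

```bash

python3 steer.py '0 0 .001 0;0 0 0 0;0 0 0 0;0 0 0 0' >/dev/null;python3 go.py .4182 .2949 .0894 31.5
python3 steer.py '0 0 .001 0;0 0 0 0;0 0 0 0;0 0 0 0' >/dev/null;python3 go.py .4182 .2949 .0894 31.5
```

```text
t 15.75 pos [0.4185 0.2961 0.0895] yaw 31.56 tilt [0.0006 0.0004] q [0.48 0.29 1.83 0.   1.02 1.5 ]
now-frame [-0.0009  0.0009  0.0001] turn 0.001
target-frame [-0.0009  0.0009  0.0001] F [-0.2 -0.7  0.8] w 0.0218 g 121.3
t 16.08 pos [0.4185 0.2961 0.0895] yaw 31.56 tilt [0.001  0.0005] q [ 0.48  0.29  1.83 -0.    1.02  1.5 ]
now-frame [-0.0009  0.0008  0.0001] turn 0.0011
target-frame [-0.0009  0.0008  0.0001] F [-2.  -1.5  7. ] w 0.0212 g 122.1
```

```bash

python3 steer.py '0 0 -.001 0;0 0 0 0;0 0 0 0' 0 20 >/dev/null;python3 go.py .4182 .2949 .0894 31.5
python3 steer.py '0 0 0 0;0 0 0 0;0 0 0 0;0 0 0 0;0 0 0 0' .06 >/dev/null;python3 go.py .4182 .2949 .19 31.5
python3 - <<'E'
from rig import manip, eyes, get_state, sign_off
import cv2,numpy as np
a=eyes.get_image("scene");b=eyes.get_image("top")
A=cv2.resize(a["img"][100:400,380:600,::-1],(400,545));B=cv2.resize(b["img"][170:370,80:230,::-1],(390,520))
o=np.zeros((545,790,3),np.uint8);o[:,:400]=A;o[:520,400:]=B
cv2.imwrite("pics/p7.png",o)
E
```

```text
t 16.33 pos [0.4184 0.2961 0.0895] yaw 31.56 tilt [0.0004 0.0003] q [0.48 0.29 1.83 0.   1.02 1.5 ]
now-frame [-0.0008  0.0009  0.0001] turn 0.001
target-frame [-0.0008  0.0009  0.0001] F [-0.5  0.2  3.3] w 0.0214 g 121.4
t 16.75 pos [0.4183 0.296  0.0892] yaw 31.56 tilt [-0.  0.] q [0.48 0.29 1.83 0.   1.02 1.5 ]
now-frame [-0.0007  0.0009 -0.1008] turn 0.001
target-frame [-0.0007  0.0009 -0.1008] F [ 0.3 -0.7  0.3] w 0.0599 g 0.0
```

View pics/p7.png

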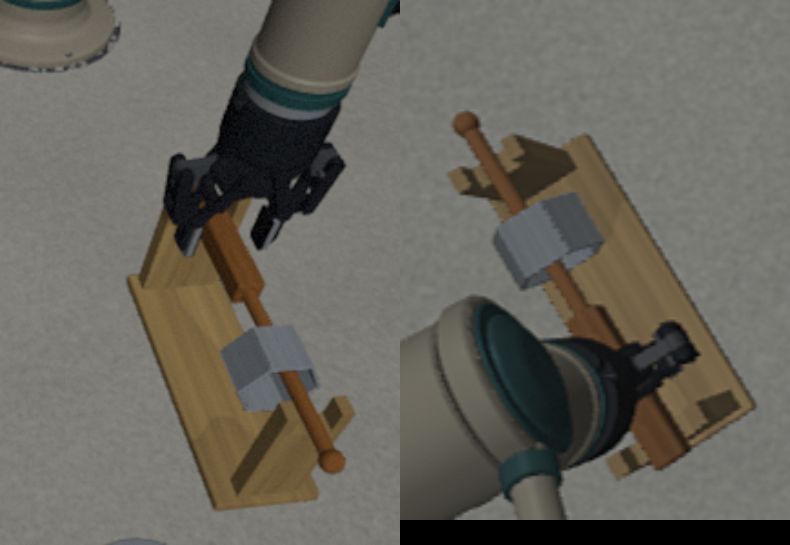

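The rod is seated in both forks with the cutter hanging between them: ball at (465,122), hex at (550,240) in the top crop. I'll retreat straight up.

```bash

python3 steer.py '0 0 -.01 0;0 0 -.02 0;0 0 -.03 0;0 0 -.03 0;0 0 -.03 0' >/dev/null;python3 steer.py '0 0 -.03 0;0 0 0 0;0 0 0 0;0 0 0 0;0 0 0 0' >/dev/null;python3 go.py .4182 .2949 .19 31.5
python3 - <<'E'
import numpy as np,cv2
from h import *
from rig import manip, eyes, get_state, sign_off
t=eyes.get_image("top");s=eyes.get_image("scene")
def ball(d):
    hsv=cv2.cvtColor(d["img"],cv2.COLOR_RGB2HSV);m=((hsv[...,0]<14)&(hsv[...,1]>110))
    return [(len(p:=np.argwhere(x)[:,::-1]),p.min(0),p.max(0),p[p[:,1].argmin()],p[p[:,1].argmax()]) for x in comps(m,30)]
print("top",ball(t));print("scene",ball(s))
for d in(t,s):
    im=d["img"].astype(int)
    print([(int(x.sum()),np.argwhere(x).mean(0)[::-1].round(1)) for x in comps(im[...,2]-im[...,0]>6,250)])
# expected ball & handle end at seat
o=np.array([.4183,.296,.115]);u=np.array([np.cos(.5508),np.sin(.5508),0])
for d in(t,s):
    T=np.linalg.inv(d["T"]);
    for x in(-.06,.215):
        c=d["camera_matrix"]@(T[:3,:3]@(o+u*x)+T[:3,3]);print(x,c[:2]/c[2])
E
```

```text
t 17.68 pos [0.4174 0.2955 0.2382] yaw 31.56 tilt [-0.0022 -0.0011] q [0.48 0.17 1.59 0.   1.38 1.5 ]
now-frame [0.0005 0.0009 0.0482] turn 0.001
target-frame [0.0003 0.0009 0.0482] F [-0.4  0.3  0.1] w 0.0599 g 0.0
top [(220, array([101, 213]), array([127, 252]), array([104, 213]), array([124, 252])), (200, array([137, 271]), array([159, 301]), array([139, 271]), array([149, 301])), (428, array([161, 312]), array([190, 349]), array([172, 312]), array([178, 349])), (1374, array([  5, 383]), array([ 68, 424]), array([ 60, 383]), array([ 38, 424]))]
scene [(50, array([482, 205]), array([490, 224]), array([484, 205]), array([488, 224])), (37, array([489, 220]), array([498, 231]), array([495, 220]), array([493, 231])), (65, array([498, 238]), array([511, 257]), array([504, 238]), array([506, 257])), (239, array([624, 243]), array([639, 282]), array([638, 243]), array([638, 282]))]
[(1966, array([157.4, 127.1])), (577, array([134.1, 261.9])), (603, array([315. , 275.5])), (2617, array([ 65.6, 325.7])), (449, array([ 77.5, 378.7]))]
[(1357, array([410.9,  25. ])), (1113, array([588.9,  38.7])), (486, array([367.5,  55.5])), (271, array([399.4,  98.7])), (1140, array([328.4, 245.1])), (1336, array([527.3, 300.8])), (1053, array([290.1, 364.8])), (5180, array([460.6, 438.4]))]
-0.06 [185.60682181 346.79447964]
0.215 [105.48826759 217.08940593]
-0.06 [488.875123   206.96821198]
0.215 [561.96649817 354.6379815 ]
```

```bash
python3 -c "
from rig import manip, eyes, get_state, sign_off
print(sign_off())"
```

```text
the job is handed in; nothing more can be done
None
```

The rod lies level across the drip stand with the six-sided cutter hanging from the shaft between the handle and the narrower fork. The gripper is open and clear, the square cutter was not moved, and I handed the job in at about 18 s. My first grip closed above the handle because the fingertips stood about 40 mm higher than stated. I lowered the gripper and gripped it on the second try.

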